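# Lock the bayonet cap onto the cheese mill

## Task

Close the feed mouth of the cheese mill with its bayonet cap, the one with two lugs on its foot: set it in with the lugs through the notches, push down against the spring, turn a quarter either way and let go, so that it springs up and stays locked. Leave the plain round-knobbed crock lid where it lies.

Things in the scene. Friction and masses are not known exactly. Their poses are not given: they have to be found in the camera images.
- cap_grip (a point): Loose bare-aluminium mill cap, upright, 87 mm tall: plug 60 mm dia, 36 mm tall; flange 84 mm dia, 6 mm thick; grip bar 60 long, 16 thick, 45 tall. Two opposite lugs, 16 mm wide, reach 50 mm from the axis, undersides 6 and tops 14 mm above its bottom. Point: bar's centre, on the axis, 64.5 mm above the bottom. x: along bar and lugs; z up. Take it across the bar. 0.14-0.26 kg.
- mouth (a point): Centre of the feed mouth's top plane, 160 mm above the counter, on the fixed white cheese mill; aluminium collar 128 mm across, bore 74 mm. z up; x: line of the two lug notches, 32 mm wide. Collar 10 mm thick beside the notches; square to them, underneath, two click recesses 32 mm wide, 4 mm deep, for the lugs. Symmetrical: either lug in either notch, a quarter turn either way locks.
- plate (a joint): White plate in the mouth, m pushed down on its spring (5 N at 0, 200 N/m more). 0: free, or cap resting on it unlocked with its lugs in the notches (cap's point 52 mm above the mouth plane). 0.008: locked home (point 44.5 mm above). Over 0.013: lugs clear to turn under the collar (point below 39 mm; 34 is good). 0.024: fully in, flange on collar (28.5 mm).
- crock_lid_mid (a point): A lookalike to leave alone: an aluminium crock lid 100 mm across and 54 mm tall, with a round knob 34 mm across and no lugs. The point is on its axis, half-way up (27 mm).
Mind the look-alikes: they are no part of the job. What is shaped like the part that bears cap_grip but green is not meant.

How it is judged:
By the outcome, as a careful person would: the job done as asked, in the order asked, and still so for the second after the job is handed in, with the robot touching nothing.
It also fails if it takes over 42 s, if anything falls off the work surface, if the arm or the gripper's body presses on something with over 40 N, if the wrist force passes 120 N, or if a joint passes its speed limit or range.

## Robot

A 6-joint arm with a two-finger parallel gripper is mounted at the origin on the work surface. World frame = base frame: x ahead of the robot, y to its left, z up, the work surface at z = 0. Lengths are in m, angles in rad, forces in N, time in s.
With the tool pointing down it reaches from about 0.3 to 0.775 m from the base axis. Payload 14.6 kg.
Tool frame: the origin (TCP) lies on the centre line of the jaws, within the pads' length; the fingertips stand 19 mm ahead of it and the grasp point (between the pads) is the TCP; y points along the fingers, x is the direction in which the jaws open and shut, and the axes are right-handed (so a half turn about y gives the same grasp; the last joint's range is limited). The gripper opens to 94 mm and grips with 3 to 60 N. Pads are 16 mm wide; open, the fingers measure 119 mm over their backs; the gripper's body (75 mm by 177 mm) begins 78 mm behind the grasp point.
Start: joints at [-1.327, 0.3, 1.521, -0, 1.321, -0.067], TCP at [0.168, -0.524, 0.224] pointing down, gripper open.
Joint ranges: [-3.03, 3.03], [-0.79, 2.21], [0.23, 2.52], [-1.04, 4.18], [0, 3.07], [-2.55, 2.55]. Speed limits (rad/s): [2.22, 2.22, 2.57, 3.14, 3.14, 3.14].

## Interface

Orientations are given as [roll, pitch, yaw] about the fixed x, y, z axes, in that order (R = Rz(yaw) Ry(pitch) Rx(roll)).
In Python, from station import ctrl, optics gives the robot as it stands.
- The arm moves only by the tool jog_arm, never from a script. Its argument "targets" is a list of rows, each a list of 3 entries, a list of its own where there are three numbers: the finger opening in cm, from 0 to 9.4, then the shift along the tool's x, y, z in cm, then the turn about the tool's y in rad. A call has 1 to 10 rows; each row is the pose to reach, as a shift and turn from the pose commanded when the call began, along the tool's axes at that moment; what a row does not reach only later rows make up. A row lasts 1/10 s, in which the tool goes at most 50 mm and 8.59 degrees, less where a joint would pass 70% of its speed; a pose out of reach is approached as far as the arm can. A call with a gripper value outside its range is refused whole. The fingers move at their own pace and stop on an object; "grip_force" is the grip in N (left out, the last holds). Time passes only in rows, so rows that repeat a pose let the fingers close. It gives the time, the measured TCP pose, the force and the opening at its end, in the units of the state.
- ctrl.get_obs(): the state, without advancing time (a new reading comes with each control period).
- optics.camera(name): name is "scene" or "top" or "wrist"; returns a dict with "img" (480x640x3 uint8, red, green, blue), "range_z" (480x640 float32, m along the optical axis (not along the pixel's ray), 0 where there is no reading), "camera_matrix" (3x3 intrinsics, pixels), "k1" (the pictures are not rectified: a ray, as slopes to the right and down, at radius r is drawn at 1 + k1 r^2 times it, then the intrinsics apply), "world_to_cam" (4x4, takes a point from world to camera coordinates); the wrist camera has in their place "mount" (4x4, takes a point from camera to tool coordinates, whose origin is the TCP and whose axes are the tool frame's). Camera axes: x right, y up, looking along -z (the intrinsics and any distortion apply to the point x, -y, -z); pixel columns grow to the right and rows downward; lengths in m; the calibration is good to about 2 mm. A picture is of the moment at which its call begins: read the wrist's pose just before it.
- ctrl.hand_in(): hands the job in, once; it reports no verdict.
The state is a dict: "time_s": time; "qpos": joint angles; "joint_vel": joint speeds; "tau": joint torques, N m; "ee_pos": TCP position; "eef_rot": TCP orientation; "force": force on the tool from outside, world axes, zero at the start; "moment": the same for the moment, N m; "grip_width": finger opening in m.
Only numpy, scipy, OpenCV 4.12 (cv2) and the standard library are available. Lean on these libraries where they do the work, as an engineer would, in place of code of your own. Each camera call takes 0.05 s, during which the arm holds its last target. There are 200 camera calls.

## Working session

There is one attempt and no reset: what is moved stays moved. The work goes in short steps, Python scripts to look and compute and a tool call to move; the robot and the scene stay as the last step left them, time stands still between calls to the robot, and variables do not carry over. Pictures are saved under pics/ and viewed, about 8 in all and at most 12, crops included, and the job is handed in when it is done.

Besides the shell and the picture viewer there is one more tool, called after "Call:" by a JSON object that holds its "api" and its "payload". jog_arm: Moves the arm, as the interface text tells. Its arguments: {"type":"object","properties":{"targets":{"type":"array","items":{"type":"array"}},"grip_force":{"type":"number"}},"required":["targets"]}

```bash
mkdir -p pics; ls; cat > h.py <<'E'
import numpy as np,cv2
from station import ctrl,optics
from scipy.spatial.transform import Rotation as R
def cloud(name):
    o=ctrl.get_obs(); d=optics.camera(name)
    K=np.array(d['camera_matrix']);k1=d['k1'];z=d['range_z']
    v,u=np.mgrid[:480,:640].astype(float)
    p=cv2.undistortPoints(np.stack([u,v],-1).reshape(-1,1,2),K,np.array([k1,0,0,0,0],float)).reshape(480,640,2)
    P=np.stack([p[...,0]*z,-p[...,1]*z,-z,np.ones_like(z)],-1)
    if name=='wrist':
        T=np.eye(4);T[:3,:3]=R.from_euler('xyz',o['eef_rot']).as_matrix();T[:3,3]=o['ee_pos'];M=T@np.array(d['mount'])
    else: M=np.linalg.inv(np.array(d['world_to_cam']))
    W=(P@M.T)[...,:3]; W[z==0]=np.nan
    return d['img'],W,o
def save(img,n): cv2.imwrite('pics/'+n+'.png',img[...,::-1])
E
python3 - <<'E'
from h import *
a,W,o=cloud('top');b,V,_=cloud('scene')
np.savez('/tmp/t.npz',a=a,W=W,b=b,V=V)
save(a,'top');save(b,'scene');print(o)
E
```

```text
pics
{'time_s': 0.0, 'qpos': array([-1.32658215e+00,  3.00493404e-01,  1.52154634e+00,  1.38510484e-05,
        1.32065867e+00, -6.66198495e-02]), 'joint_vel': array([-4.29647356e-04,  1.70174592e-03,  1.81356919e-03, -1.85581281e-05,
        4.59228261e-04, -3.97083778e-04]), 'tau': array([-8.33393233e-05, -5.31808519e+01, -3.52734196e+01,  7.08281645e-02,
        2.43591605e-02, -9.64658898e-05]), 'ee_pos': array([ 0.16815659, -0.52343593,  0.22388877]), 'eef_rot': array([-1.57070933e+00,  1.10241814e-03, -1.25996569e+00]), 'force': array([-0.99043117, -0.75147393, -1.00533717]), 'moment': array([ 0.02626308,  0.01864506, -0.01157493]), 'grip_width': 0.09398247336970582}
```

View pics/top.png

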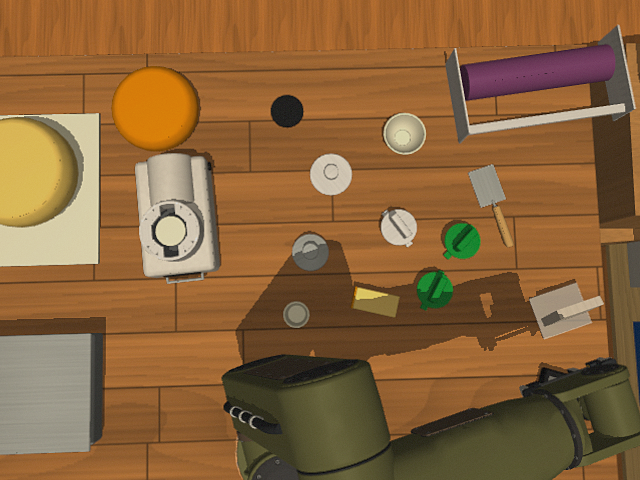

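View pics/scene.png

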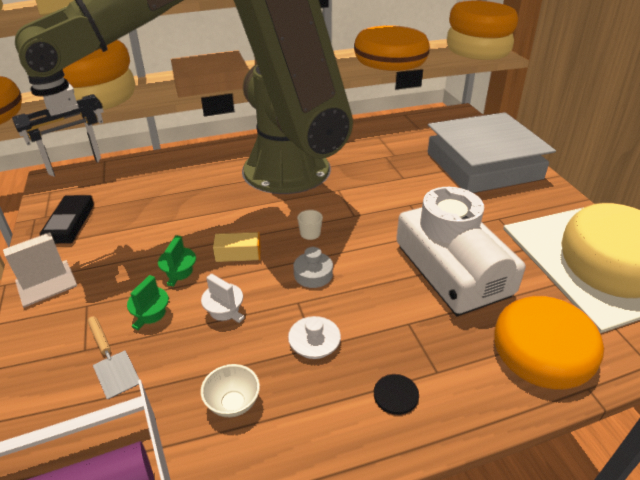

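Candidates seen in top: the silver part with bar and lugs at (399,227); green bar caps at (461,240) and (435,288); round-knobbed lids at (331,174) and (311,252). (399,227) fits, as the only non-green one with bar and lugs. I'll confirm it with a crop and measure.

```bash
cat > m.py <<'E'
from h import *
f=np.load('/tmp/t.npz');W=f['W'];a=f['a'];V=f['V'];b=f['b']
for n,A,(u,v),r in [('capT',W,(399,227),26),('lid1',W,(331,174),26),('lid2',W,(311,252),24),('g1',W,(461,240),24),('capS',V,(222,298),32)]:
    P=A[v-r:v+r,u-r:u+r].reshape(-1,3);P=P[np.isfinite(P[:,2])]
    for lo,hi in [(.004,.02),(.03,.046),(.07,.1)]:
        Q=P[(P[:,2]>lo)&(P[:,2]<hi)]
        if len(Q)<8: continue
        c,s,t=cv2.minAreaRect(Q[:,:2].astype(np.float32)*1000)
        print(n,lo,len(Q),np.round(Q[:,2].mean(),4),'rect',np.round(c,1),np.round(s,1),round(t,1),'mean',np.round(Q.mean(0)*1000,1))
# mill collar
for n,A,(u,v),r in [('T',W,(170,231),40),('S',V,(453,212),40)]:
    P=A[v-r:v+r,u-r:u+r].reshape(-1,3);Q=P[(P[:,2]>.153)&(P[:,2]<.167)]
    c,s,t=cv2.minAreaRect(Q[:,:2].astype(np.float32)*1000);print(n,len(Q),Q[:,2].mean(),c,s,cv2.minEnclosingCircle(Q[:,:2].astype(np.float32)*1000))
x=cv2.resize(a[190:315,270:490],None,fx=3.6,fy=3.6,interpolation=2)
y=cv2.resize(a[185:285,120:220],None,fx=3,fy=3,interpolation=2)
z=cv2.resize(b[180:280,400:500],None,fx=3,fy=3,interpolation=2)
o=np.zeros((x.shape[0]//1+0,800,3),np.uint8);o[:x.shape[0],:x.shape[1]]=x
save(o[:450],'c1');save(np.hstack([y,z]),'c2')
E
python3 m.py; python3 -c "
import cv2,numpy as np
a=cv2.imread('pics/c1.png');b=cv2.imread('pics/c2.png');a=cv2.resize(a,(533,300));c=np.zeros((600,800,3),np.uint8);c[:300,:533]=a;c[300:,:600]=b;cv2.imwrite('pics/c3.png',c)"
```

```text
capT 0.004 187 0.0077 rect [ 509.7 -267.7] [122.8 122.2] 88.4 mean [ 505.2 -266.2    7.7]
capT 0.03 695 0.0415 rect [ 504.1 -262.7] [81.8 82.2] 43.3 mean [ 503.2 -261.4   41.5]
capT 0.07 208 0.0853 rect [ 503.8 -262.7] [59.6 16.8] 35.3 mean [ 503.4 -261.9   85.3]
lid1 0.004 759 0.0154 rect [ 641.6 -109.3] [122.6 124.3] 88.6 mean [ 636.9 -108.9   15.4]
lid1 0.03 11 0.0413 rect [ 625.7 -110.3] [10.5 30.6] 0.9 mean [ 624.2 -108.4   41.3]
lid2 0.004 130 0.0057 rect [455.7 -56.2] [111.7 111.5] 88.3 mean [455.7 -59.4   5.7]
lid2 0.03 567 0.033 rect [452.7 -55.2] [83.6 84.1] 88.7 mean [450.2 -55.2  33. ]
lid2 0.07 21 0.0717 rect [451.4 -53.2] [23.3 30.6] 32.1 mean [451.7 -52.1  71.7]
g1 0.004 182 0.0072 rect [ 474.7 -413.3] [115.2 112.5] 88.4 mean [ 467.9 -403.7    7.2]
g1 0.03 696 0.0411 rect [ 467.8 -408.2] [82.8 81.4] 38.9 mean [ 467.8 -406.3   41.1]
g1 0.07 212 0.0853 rect [ 468.6 -409.2] [16.7 60.6] 46.9 mean [ 467.9 -407.5   85.3]
capS 0.004 309 0.0109 rect [ 463. -265.] [123.8 203.3] 87.3 mean [ 506.6 -261.2   10.9]
capS 0.03 641 0.0432 rect [ 465.2 -266.5] [164.   84.9] 4.4 mean [ 515.3 -267.1   43.2]
capS 0.07 298 0.083 rect [ 504.8 -263.3] [62.  18.5] 33.5 mean [ 509.3 -263.5   83. ]
T 1618 0.15953482615136036 (498.4068603515625, 241.82106018066406) (126.2462158203125, 125.94864654541016) ((497.8216247558594, 242.55999755859375), 64.25277709960938)
S 1227 0.15982029757121713 (499.7154541015625, 240.48123168945312) (127.42620849609375, 127.45397186279297) ((498.3257141113281, 240.11428833007812), 65.85160064697266)
```

View pics/c3.png

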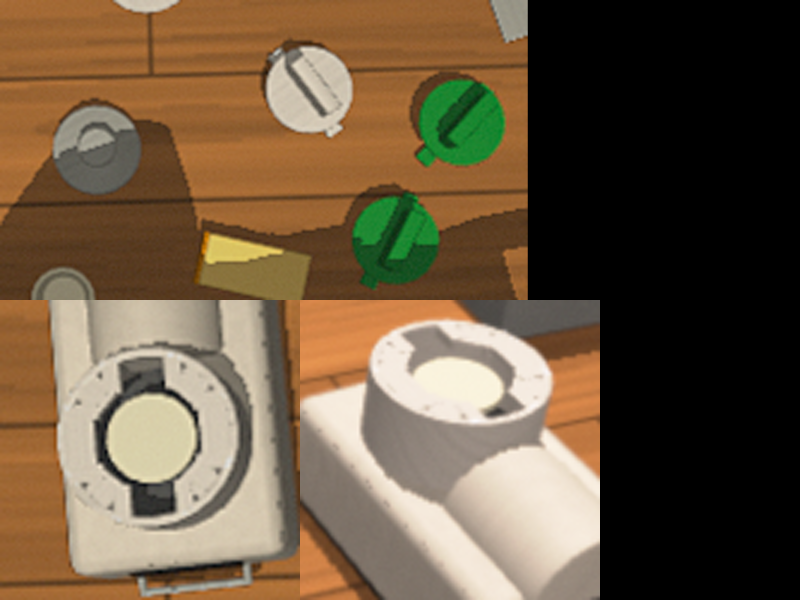

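```bash
cat > notch.py <<'E'
from h import *
def notch(A,c):
    P=A.reshape(-1,3);P=P[np.isfinite(P[:,2])]
    d=P[:,:2]-c;r=np.hypot(*d.T);m=(r>.041)&(r<.049)&(P[:,2]>.05)&(P[:,2]<.18)
    t=np.degrees(np.arctan2(d[m,1],d[m,0]))%360;top=(abs(P[m,2]-.16)<.006)
    h=[(int(k),int(top[(t//5)==k//5].sum()),int((t//5==k//5).sum())) for k in range(0,360,5)]
    print([x for x in h if x[1]<.7*max(1,x[2]) or x[2]==0])
if __name__=='__main__':
    f=np.load('/tmp/t.npz')
    for k in 'WV':
        notch(f[k],np.array([.4988,.2415]))
        A=f[k];P=A.reshape(-1,3);d=P[:,:2]-[.4988,.2415];m=(abs(P[:,2]-.16)<.007)&(np.hypot(*d.T)<.07)
        g=np.full((150,150),255,np.uint8);q=((P[m,:2]-[.4988,.2415])*1000+75).astype(int)
        mask=np.zeros((150,150),np.uint8);mask[q[:,0].clip(0,149),q[:,1].clip(0,149)]=255
        mask=cv2.morphologyEx(mask,cv2.MORPH_CLOSE,np.ones((5,5)))
        cs,_=cv2.findContours(255-mask,cv2.RETR_CCOMP,2)
        for c in cs:
            if 1500<cv2.contourArea(c)<9000:
                print(k,cv2.contourArea(c),cv2.minAreaRect(c)) # img (col=y,row=x)
E
python3 notch.py
```

```text
[(0, 0, 4), (5, 0, 7), (10, 0, 6), (15, 0, 7), (20, 1, 7), (25, 6, 16), (30, 6, 13), (40, 6, 13), (45, 7, 11), (55, 6, 11), (60, 7, 12), (65, 7, 11), (70, 6, 9), (75, 5, 9), (80, 7, 11), (90, 6, 11), (95, 6, 9), (100, 7, 13), (105, 6, 12), (110, 8, 12), (115, 6, 14), (145, 8, 13), (150, 7, 14), (155, 7, 13), (160, 6, 15), (165, 0, 5), (170, 0, 5), (175, 0, 5), (180, 0, 6), (185, 0, 4), (190, 0, 0), (195, 0, 0), (345, 0, 0), (350, 0, 0), (355, 0, 0)]
W 5529.0 ((75.5, 74.0), (112.0, 75.0), 90.0)
[(0, 0, 0), (5, 0, 0), (10, 0, 0), (15, 0, 0), (25, 5, 8), (100, 2, 3), (105, 4, 6), (110, 2, 5), (170, 0, 0), (175, 0, 0), (180, 0, 0), (185, 0, 0), (190, 0, 0), (195, 0, 0), (345, 0, 0), (350, 0, 0), (355, 0, 0)]
V 5545.5 ((72.91644287109375, 74.95616149902344), (110.22935485839844, 78.46438598632812), 57.425941467285156)
```

Call:
{"api": "jog_arm", "payload": {"targets": [[9.4,[0,-5,0],0],[9.4,[0,-5,0],0]], "grip_force": 30}}

```text
time_s: 0.3
ee_pos: [0.1685, -0.525, 0.2797]
eef_rot: [-1.571, -0.008, -1.26]
force: [1.1, 0.1, 2.1]
grip_width: 0.094
```

Call:
{"api": "jog_arm", "payload": {"targets": [[9.4,[-14.7,4,40],-0.3],[9.4,[-14.7,4,40],-0.3],[9.4,[-14.7,4,40],-0.3],[9.4,[-14.7,4,40],-0.3],[9.4,[-14.7,4,40],-0.3],[9.4,[-14.7,4,40],-0.3],[9.4,[-14.7,4,40],-0.3],[9.4,[-14.7,4,40],-0.3],[9.4,[-14.7,4,40],-0.3],[9.4,[-14.7,4,40],-0.3]]}}

```text
time_s: 1.3
ee_pos: [0.506, -0.2589, 0.2334]
eef_rot: [-1.571, 0.001, -0.956]
force: [-0.3, -0.2, 0.1]
grip_width: 0.0941
```

Call:
{"api": "jog_arm", "payload": {"targets": [[9.4,[0,0,0],0],[9.4,[0,0,0],0],[9.4,[0,0,0],0]]}}

```text
time_s: 1.6
ee_pos: [0.5034, -0.2622, 0.2347]
eef_rot: [-1.571, -0.0, -0.961]
force: [-0.3, -1.3, 0.2]
grip_width: 0.0939
```

```bash
cat > cap.py <<'E'
from h import *
import sys
a,W,o=cloud('wrist');save(a,sys.argv[1]);print(o['ee_pos'],o['eef_rot'],o['time_s'])
P=W.reshape(-1,3);P=P[np.isfinite(P[:,2])]
P=P[np.hypot(P[:,0]-.504,P[:,1]+.2627)<.07]
for lo,hi in [(.036,.046),(.078,.095)]:
    Q=P[(P[:,2]>lo)&(P[:,2]<hi)]
    if len(Q)>20: print(len(Q),Q[:,2].mean(),cv2.minAreaRect(Q[:,:2].astype(np.float32)*1000),Q.mean(0))
E
python3 cap.py w1
```

```text
[ 0.50344161 -0.26219996  0.23467562] [-1.57071305e+00 -3.82815592e-04 -9.61418288e-01] 1.6
4108 0.042657571851762166 ((504.9664001464844, -262.02117919921875), (82.50520324707031, 83.49988555908203), 35.323307037353516) [ 0.50689532 -0.26041568  0.04265757]
1184 0.08729331903195293 ((504.5625915527344, -262.2725524902344), (59.791099548339844, 15.39818000793457), 34.77778244018555) [ 0.50530276 -0.26162934  0.08729332]
```

View pics/w1.png

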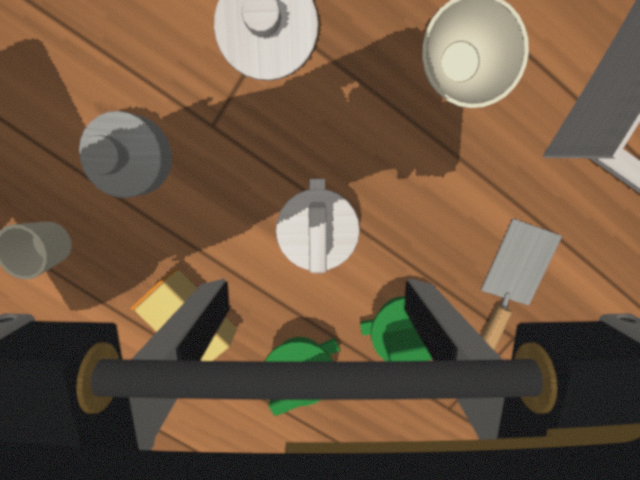

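The wrist view shows the aluminium cap at (318,230), bar vertical and centred between the fingers, with both lugs visible. Descending.

Call:
{"api": "jog_arm", "payload": {"targets": [[9.4,[0.05,5,0.1],0],[9.4,[0.05,10,0.1],0],[9.4,[0.05,14,0.1],0],[9.4,[0.05,16.0,0.1],0],[9.4,[0.05,16.9,0.1],0],[9.4,[0.05,16.9,0.1],0],[9.4,[0.05,16.9,0.1],0]]}}

```text
time_s: 2.35
ee_pos: [0.5057, -0.2618, 0.0668]
eef_rot: [-1.57, -0.002, -0.96]
force: [0.1, -0.3, 0.7]
grip_width: 0.0945
```

Call:
{"api": "jog_arm", "payload": {"targets": [[1.0,[0,0,0],0],[1.0,[0,0,0],0],[1.0,[0,0,0],0],[1.0,[0,0,0],0],[1.0,[0,0,0],0],[1.0,[0,0,0],0],[1.0,[0,0,0],0],[1.0,[0,0,0],0]], "grip_force": 55}}

```text
time_s: 3.15
ee_pos: [0.5052, -0.2612, 0.0654]
eef_rot: [-1.571, 0.0, -0.96]
force: [-0.2, -0.2, 0.1]
grip_width: 0.0336
```

Call:
{"api": "jog_arm", "payload": {"targets": [[1.0,[0,0,0],0],[1.0,[0,0,0],0],[1.0,[0,0,0],0],[1.0,[0,0,0],0],[1.0,[0,-1,0],0],[1.0,[0,-4,0],0],[1.0,[0,-9,0],0],[1.0,[0,-14,0],0],[1.0,[0,-19,0],0],[1.0,[0,-24,0],0]]}}

```text
time_s: 4.15
ee_pos: [0.5046, -0.2609, 0.3085]
eef_rot: [-1.571, -0.001, -0.96]
force: [0.9, -0.5, -2.5]
grip_width: 0.0155
```

Call:
{"api": "jog_arm", "payload": {"targets": [[1.0,[-4.8,0,1.8],0],[1.0,[-9.5,0,3.6],0],[1.0,[-14.3,0,5.4],0],[1.0,[-19,0,7.2],0],[1.0,[-23.8,0,9],0],[1.0,[-28.5,0,10.8],0],[1.0,[-33.3,0,12.6],0],[1.0,[-38,0,14.4],0],[1.0,[-42.8,0,16.2],0],[1.0,[-47.9,0,18.2],0]]}}

```text
time_s: 5.15
ee_pos: [0.3813, 0.2253, 0.3064]
eef_rot: [-1.569, -0.0, -0.96]
force: [1.9, 0.1, -0.5]
grip_width: 0.0159
```

Call:
{"api": "jog_arm", "payload": {"targets": [[1.0,[0,0,0],0.14],[1.0,[0,0,0],0.28],[1.0,[0,0,0],0.42],[1.0,[0,0,0],0.54],[1.0,[0,0,0],0.558],[1.0,[0,0,0],0.558],[1.0,[0,0,0],0.558],[1.0,[0,0,0],0.558]]}}

```text
time_s: 5.95
ee_pos: [0.3825, 0.2235, 0.3056]
eef_rot: [-1.571, 0.0, -1.516]
force: [-0.2, 0.2, -2.5]
grip_width: 0.0157
```

```bash
cat > mo.py <<'E'
from h import *
import sys
a,W,o=cloud('wrist');save(a,sys.argv[1]);print(o['ee_pos'],o['eef_rot'],o['time_s'],o['grip_width'])
np.save('/tmp/w.npy',W)
P=W.reshape(-1,3);P=P[np.isfinite(P[:,2])]
P=P[(np.hypot(P[:,0]-.4988,P[:,1]-.2415)<.075)&(abs(P[:,2]-.16)<.007)]
print(len(P),P[:,2].mean(),cv2.minEnclosingCircle(P[:,:2].astype(np.float32)*1000))
c0=np.array([.4988,.2415])
q=np.rint((P[:,:2]-c0)*2000+150).astype(int);m=np.zeros((300,300),np.uint8);m[q[:,1].clip(0,299),q[:,0].clip(0,299)]=255
m=cv2.morphologyEx(m,cv2.MORPH_CLOSE,np.ones((5,5)))  # col=x,row=y
cs,_=cv2.findContours(255-m,cv2.RETR_CCOMP,2)
for c in cs:
    A=cv2.contourArea(c)
    if 10000<A<36000:
        M=cv2.moments(c);mu=.5*np.arctan2(2*M['mu11'],M['mu20']-M['mu02'])
        print(A/4,'centroid',c0*1000+(np.array([M['m10'],M['m01']])/M['m00']-150)/2,'axis deg',np.degrees(mu),cv2.minAreaRect(c))
cs,_=cv2.findContours(m,cv2.RETR_EXTERNAL,2);c=max(cs,key=cv2.contourArea)
e=cv2.fitEllipse(c);print('outer',c0*1000+(np.array(e[0])-150)/2,np.array(e[1])/2)
E
python3 mo.py w2
```

```text
[0.38246476 0.22347244 0.30555626] [-1.57073210e+00  4.31693198e-05 -1.51626286e+00] 5.95 0.01569224416360808
11438 0.16037627291421147 ((497.9435119628906, 241.8335723876953), 64.01950073242188)
5560.25 centroid [497.79999625 241.70269997] axis deg 4.699203506379248 ((148.46652221679688, 150.05799865722656), (225.73403930664062, 148.11363220214844), 3.4336304664611816)
outer [497.87806396 241.79676056] [126.07355499 126.2771225 ]
```

View pics/w2.png

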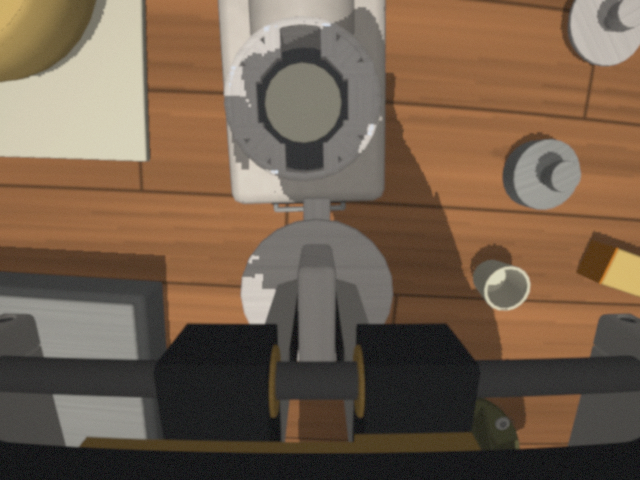

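The mouth is at (303,100) with the notches vertical. The cap hangs straight in the fingers at (317,290), aligned within 1-2°. Moving over and lowering.

Call:
{"api": "jog_arm", "payload": {"targets": [[1.0,[-0.4,0,4],-0.015],[1.0,[-0.9,0,8],-0.015],[1.0,[-1.2,0,11.0],-0.015],[1.0,[-1.2,0,11.6],-0.015],[1.0,[-1.2,0,11.6],-0.015],[1.0,[-1.2,2,11.6],-0.015],[1.0,[-1.2,4,11.6],-0.015],[1.0,[-1.2,5,11.6],-0.015],[1.0,[-1.2,6,11.6],-0.015],[1.0,[-1.2,6,11.6],-0.015]]}}

```text
time_s: 7.0
ee_pos: [0.4972, 0.2415, 0.2449]
eef_rot: [-1.572, -0.0, -1.503]
force: [-0.7, 0.5, -1.3]
grip_width: 0.0156
```

```bash
python3 - <<'E'
from h import *
o=ctrl.get_obs();print(o['ee_pos'],o['eef_rot'],o['force'])
a,W,_=cloud('scene');P=W[100:260,400:560].reshape(-1,3);P=P[np.isfinite(P[:,2])]
x=cv2.resize(a[90:270,380:560],None,fx=3,fy=3,interpolation=2);save(x,'s2')
E
```

```text
[0.49715702 0.24153576 0.2448563 ] [-1.57182609e+00 -3.25864577e-04 -1.50269628e+00] [-0.74478099  0.49891494 -1.30924086]
```

View pics/s2.png

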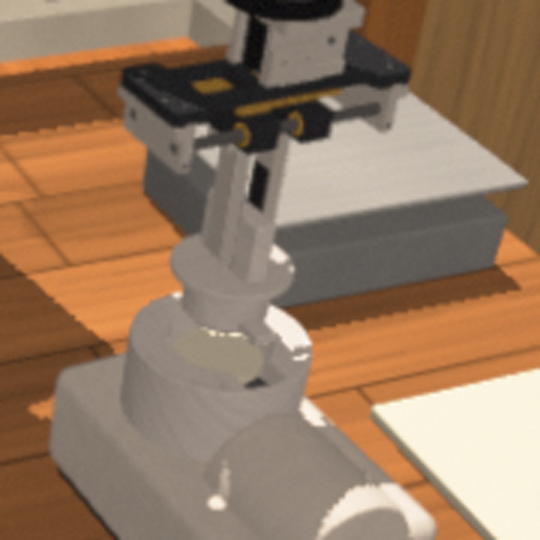

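The cap (235,270) hangs upright above the mouth, its front lug over the front notch at (262,380). Lowering it to rest height, then pressing.

Call:
{"api": "jog_arm", "payload": {"targets": [[1.0,[0,1,0.1],0],[1.0,[0,2,0.1],0],[1.0,[0,3.0,0.1],0],[1.0,[0,3.0,0.1],0],[1.0,[0,3.5,0.1],0],[1.0,[0,3.5,0.1],0]]}}

```text
time_s: 7.65
ee_pos: [0.4988, 0.2417, 0.2105]
eef_rot: [-1.57, 0.0, -1.503]
force: [-1.1, -0.2, 3.8]
grip_width: 0.0158
```

Call:
{"api": "jog_arm", "payload": {"targets": [[1.0,[0,0.5,0],0],[1.0,[0,1.0,0],0],[1.0,[0,1.5,0],0],[1.0,[0,1.5,0],0],[1.0,[0,1.5,0],0]]}}

```text
time_s: 8.15
ee_pos: [0.4989, 0.2418, 0.1957]
eef_rot: [-1.57, 0.0, -1.503]
force: [-1.2, -0.4, 7.3]
grip_width: 0.0156
```

Force fits the spring, so the plate is moving and the lugs are through. Turning a quarter.

Call:
{"api": "jog_arm", "payload": {"targets": [[1.0,[0,0.15,0],0],[1.0,[0,0.15,0],-0.1],[1.0,[0,0.15,0],-0.22],[1.0,[0,0.15,0],-0.34],[1.0,[0,0.15,0],-0.46],[1.0,[0,0.15,0],-0.58],[1.0,[0,0.15,0],-0.7],[1.0,[0,0.15,0],-0.78],[1.0,[0,0.15,0],-0.78]]}}

```text
time_s: 9.05
ee_pos: [0.499, 0.2419, 0.1944]
eef_rot: [-1.569, -0.001, -0.72]
force: [0.1, 0.1, 6.7]
grip_width: 0.0153
```

Call:
{"api": "jog_arm", "payload": {"targets": [[1.0,[0,0,0],-0.12],[1.0,[0,0,0],-0.24],[1.0,[0,0,0],-0.36],[1.0,[0,0,0],-0.48],[1.0,[0,0,0],-0.6],[1.0,[0,0,0],-0.72],[1.0,[0,0,0],-0.79],[1.0,[0,0,0],-0.79],[1.0,[0,0,0],-0.79]]}}

```text
time_s: 9.95
ee_pos: [0.499, 0.2419, 0.1944]
eef_rot: [-1.57, -0.001, 0.067]
force: [-0.2, -0.2, 6.5]
grip_width: 0.0157
```

```bash
python3 - <<'E'
from h import *
o=ctrl.get_obs();print(o['ee_pos'],o['eef_rot'],o['force'],o['moment'],o['grip_width'])
a,W,_=cloud('scene')
x=cv2.resize(a[90:270,380:560],None,fx=3,fy=3,interpolation=2);save(x,'s3')
E
```

```text
[0.49902561 0.24191409 0.1943776 ] [-1.57020834e+00 -1.45712910e-03  6.73113664e-02] [-0.23621937 -0.24061882  6.49162337] [-0.0719728   0.09148487  0.0558099 ] 0.015684785074262967
```

View pics/s3.png

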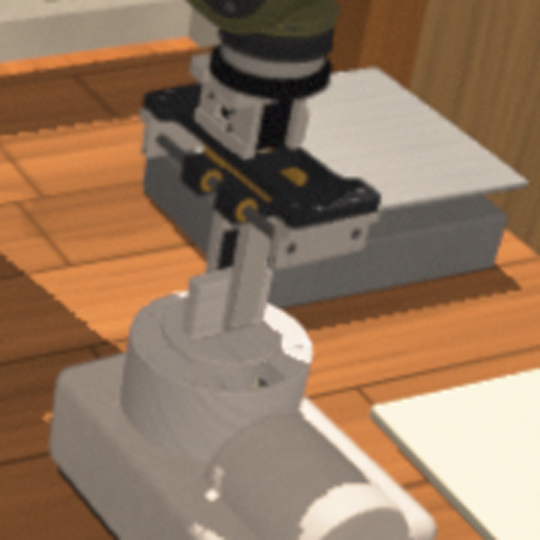

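The cap is sunk in the mouth with its bar now square to the notches. Letting it rise to the locked height, then opening.

Call:
{"api": "jog_arm", "payload": {"targets": [[1.0,[0,-0.4,0],0],[1.0,[0,-0.8,0],0],[1.0,[0,-1.05,0],0],[1.0,[0,-1.05,0],0],[1.0,[0,-1.05,0],0],[1.0,[0,-1.05,0],0]]}}

```text
time_s: 10.6
ee_pos: [0.499, 0.2419, 0.2045]
eef_rot: [-1.57, -0.001, 0.067]
force: [2.8, 0.7, 5.5]
grip_width: 0.0156
```

Call:
{"api": "jog_arm", "payload": {"targets": [[5,[0,0,0],0],[5,[0,0,0],0],[5,[0,0,0],0],[5,[0,0,0],0],[5,[0,0,0],0],[5,[0,0,0],0],[5,[0,0,0],0],[5,[0,0,0],0]]}}

```text
time_s: 11.4
ee_pos: [0.4987, 0.2417, 0.2045]
eef_rot: [-1.571, 0.0, 0.067]
force: [-0.3, 0.7, 0.7]
grip_width: 0.0498
```

Call:
{"api": "jog_arm", "payload": {"targets": [[5,[0,-3,0],0],[5,[0,-7,0],0],[5,[0,-12,0],0],[5,[0,-12,-5],0],[5,[0,-12,-10],0],[5,[0,-12,-12],0],[5,[0,-12,-12],0],[5,[0,-12,-12],0],[5,[0,-12,-12],0]]}}

```text
time_s: 12.3
ee_pos: [0.5067, 0.123, 0.3244]
eef_rot: [-1.571, 0.0, 0.068]
force: [0.4, 0.5, -0.5]
grip_width: 0.0504
```

```bash
cat > fin.py <<'E'
from h import *
a,W,o=cloud('wrist');b,V,_=cloud('scene');t,U,_=cloud('top');print(o['ee_pos'],o['eef_rot'],o['force'],o['time_s'])
for A in (W,V,U):
    P=A.reshape(-1,3);P=P[np.isfinite(P[:,2])];P=P[np.hypot(P[:,0]-.498,P[:,1]-.2417)<.05]
    for lo,hi in [(.172,.19),(.215,.24)]:
        Q=P[(P[:,2]>lo)&(P[:,2]<hi)]
        if len(Q)>15: print(lo,len(Q),np.median(Q[:,2]),cv2.minAreaRect(Q[:,:2].astype(np.float32)*1000))
save(np.hstack([cv2.resize(a,(440,330)),cv2.resize(b[120:270,380:540],(352,330))]),'f1')
E
python3 fin.py
```

```text
[0.50667257 0.12297447 0.3243652 ] [-1.57061663e+00  1.39541642e-04  6.79936587e-02] [ 0.41917509  0.50480028 -0.46971424] 12.3
0.172 6776 0.18271335160963809 ((499.11907958984375, 239.8104248046875), (83.27547454833984, 82.6469497680664), 3.184174060821533)
0.215 2195 0.22744155761076895 ((499.4764099121094, 240.5290985107422), (15.910497665405273, 60.0960578918457), 3.573028087615967)
0.172 533 0.1830731541994457 ((505.5846862792969, 235.50857543945312), (81.45706176757812, 73.9886474609375), 55.728919982910156)
0.215 260 0.22600316000625242 ((499.7603454589844, 239.0430908203125), (19.777132034301758, 58.991886138916016), 3.612985610961914)
0.172 211 0.1817509591123354 ((489.64453125, 221.25709533691406), (50.86846923828125, 33.11391067504883), 5.932698726654053)
0.215 74 0.22658477895618323 ((500.4429931640625, 221.9571075439453), (15.38073444366455, 18.02130699157715), 3.2197823524475098)
```

View pics/f1.png

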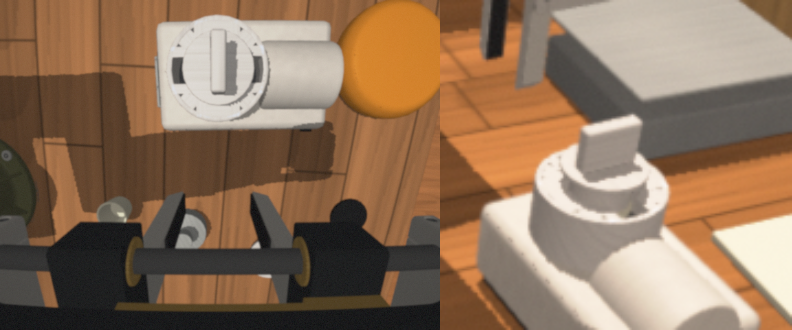

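The bar (218,62 left; 610,148 right) stands square to the notches. Its top is at 227.4 mm, against 227.0 mm expected when locked and 234.5 mm unlocked.

```bash
python3 -c "
from station import ctrl
print(ctrl.hand_in())"
```

```text
the job is handed in; nothing more can be done
None
```

The aluminium bayonet cap is locked in the mill's feed mouth, and I handed the job in at about 12.4 s of the 42 s allowed. I gripped it across its bar, lowered it with the lugs through the notches, and pressed it about 17 mm down against the spring. I then turned it a quarter, let it spring up, released it and backed the arm away.

- **Height:** the wrist camera puts the bar's top at 227.4 mm, against 227.0 mm expected locked and 234.5 mm unlocked. The scene and top cameras read 226.0 and 226.6 mm, which agrees within calibration.
- **Turn:** the bar stands at 93.6°, with the notch line at about 4°, so it is square to the notches.
- **Contact:** the arm is clear of everything, and the wrist force is close to zero.
- **Push force:** the force readings at the wrist stayed below about 8 N throughout the pressing and turning.

I did not touch the crock lid or the green lookalike caps. The top camera saw only part of the bar because the arm was in the way, so its position reading there is off. No other checks disagreed.

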